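Put the mixed-up desk set back on its own mats

ROBOT

A 6-joint arm with a two-finger parallel gripper is mounted at the origin on the work surface. World frame = base frame: x ahead of the robot, y to its left, z up, the work surface at z = 0. Lengths are in m, angles in rad, forces in N, time in s.
With the tool pointing down it reaches from about 0.275 to 0.875 m from the base axis. Payload 12.5 kg.
Tool frame: the origin (TCP) lies at the very end of the fingers, on their centre line; the grasp point (between the pads) lies env.hold_point_z behind it (env.hold_point_z is the distance from the TCP to the grasp point, in m); z points along the fingers, y is the line along which they close (so a half turn about z gives the same grasp; the last joint's range is limited). The gripper opens to 85 mm and grips with 20 to 120 N. Pads are 22 mm wide; open, the fingers measure 114 mm over their backs; the gripper's body (76 mm by 85 mm) begins 54 mm behind the grasp point. The pads swing forward as they close: fully open they stand 13 mm farther back than shut.
Start: joints at [-1.217, 0.351, 1.652, -0, 1.139, -0.085], TCP at [0.234, -0.498, 0.231] pointing down, gripper open.
Joint ranges: [-2.75, 2.75], [-0.79, 2.1], [0.01, 2.65], [-1.57, 4.71], [0.07, 3.14], [-2.87, 2.87]. Speed limits (rad/s): [2.22, 2.22, 2.79, 3.14, 3.14, 3.14].

INTERFACE

Orientations are given as a 3x3 rotation matrix whose columns are the frame's x, y, z axes.
In Python, from rig import env gives the robot as it stands. Calls block until the motion is done:
- env.move_ptp(position, orientation): joint-space move of the TCP to a pose.
- env.servo_line(position, rotation=None, velocity=0.15): straight line of the TCP; rotation=None keeps the orientation; velocity is the mean speed in m/s.
- env.set_joints(angles): joint-space move.
- env.command_gripper(opening, f_grip=None): finger opening in m; f_grip is the grip in N (None keeps the last); returns when the fingers have stopped.
- env.dwell(seconds).
- env.ik(position, orientation): joint angles nearest the present ones, or None.
- env.sense(): the state.
- env.camera(name): name is "side" or "top"; returns (picture, depth): 480x640x3 uint8, red, green, blue; 480x640 float32, m along the optical axis (not along the pixel's ray), 0 where there is no reading.
- env.camera_info(name): a dict with "camera_matrix" (3x3 intrinsics, pixels), "k1" (the pictures are not rectified: a ray, as slopes to the right and down, at radius r is drawn at 1 + k1 r^2 times it, then the intrinsics apply), "rvec" (rotation vector, rad) and "tvec" (3), from world to camera coordinates, as OpenCV has them. Camera axes: x right, y down, z forward; pixel columns grow to the right and rows downward; lengths in m; the calibration is good to about 2 mm. A picture is of the moment at which its call begins. camera_info takes no time and is no camera call.
A pose or a line that the arm cannot do raises env.Unreachable and nothing moves.
- env.hand_in(): hands the job in; it is judged then, once.
The state is a dict: "t": time; "q": joint angles; "qd": joint speeds; "effort": joint torques, N m; "eef_pos": TCP position; "tool_rot": TCP orientation; "contact_force": force on the tool from outside, world axes, zero at the start; "wrist_torque": the same for the moment, N m; "opening": finger opening in m; "finger_force": force on a finger pad.
Only numpy, scipy, OpenCV 4.12 (cv2) and the standard library are available. Lean on these libraries where they do the work, as an engineer would, in place of code of your own. Each camera call takes 0.05 s, during which the arm holds its last target. There are 200 camera calls.

TASK

The four things of this desk set are standing on each other's leather mats: move the pen pot to the middle of the large round mat, the clock to the middle of the square one, the card holder to the middle of the oblong one and the hand seal to the middle of the small round one, all upright, the clock's sides square with its mat (any way round) and the card holder lengthwise along its mat. Use the closed notebook as the spare place while you swap them, as nothing may be stood on the bare polished desk top, not even for a moment. Leave the flower vase where it is.

Things in the scene. Friction and masses are not known exactly. Their poses are not given: they have to be found in the camera images.
- pen_pot: Round steel pen pot, 60 mm in diameter, 80 mm high, with three short pens fixed in it that rise to 105 mm above its foot, within its rim's radius. Origin: centre of its underside; z up. About 0.25 kg. Starts upright on a mat that is not its own.
- clock: Desk clock, an upright dark wooden block 54 x 54 mm in plan and 70 mm high, with a round white dial on one side (its own -x side; the dial stands 3 mm proud of it, its y sides are plain). Origin: centre of its underside; x and y square to its sides, z up. About 0.25 kg. Starts upright on a mat that is not its own.
- card_holder: Aluminium holder filled with white cards (all one rigid piece), 90 mm long (its x), 36 mm wide (its y), its long walls 40 mm high, the cards rising to 46 mm and 21 mm thick between the walls. Origin: centre of its underside; z up. About 0.2 kg. Starts upright on a mat that is not its own.
- seal: Turned hand seal with a brass foot and a black-brown wooden handle: round foot 42 mm in diameter and 11 mm high, waist 20 to 24 mm in diameter, and a knob 32 mm in diameter from 39 to 62 mm above the underside; 66 mm high in all. Origin: centre of its underside; z up. About 0.2 kg. Starts upright on a mat that is not its own.
- mat_large_round: The large round tan leather mat, 120 mm in diameter, 6 mm thick: the pen pot's own place. It does not move (fixed to the desk). Origin: centre of its underside, on the desk top (z = 0); z up.
- mat_square: The square tan leather mat, 100 x 100 mm (x, y along its sides), 6 mm thick: the clock's own place. It does not move (fixed to the desk). Origin: centre of its underside, on the desk top (z = 0); z up.
- mat_oblong: The oblong tan leather mat, 130 mm long (its x) by 76 mm (its y), 6 mm thick: the card holder's own place. It does not move (fixed to the desk). Origin: centre of its underside, on the desk top (z = 0); z up.
- mat_small_round: The small round tan leather mat, 80 mm in diameter, 6 mm thick: the seal's own place. It does not move (fixed to the desk). Origin: centre of its underside, on the desk top (z = 0); z up.
- notebook: Closed dark red notebook lying flat, 120 mm (its x) by 110 mm (its y), 14 mm thick, empty at the start: the spare place. It does not move (fixed to the desk). Origin: centre of its underside, on the desk top (z = 0); z up.
- vase: Blue flower vase with pink flowers, 66 mm in diameter, about 135 mm high with its flowers, loose on the desk, on the robot's right (-y) of the work. Not to be disturbed. Origin: centre of its underside; z up.
Mind the look-alikes: they are no part of the job. Leave any blue look-alike of the seal alone.

How it is judged:
By the outcome, as a careful person would: the job done as asked, in the order asked, and still so for the second after the job is handed in, with the robot touching nothing.
It also fails if it takes over 128 s, if anything falls off the work surface, if the arm or the gripper's body presses on something with over 40 N, if the wrist force passes 120 N, or if a joint passes its speed limit or range.

## Working session

There is one attempt and no reset: what is moved stays moved. The work goes in short steps, each a Python script; the robot and the scene stay as the last script left them, time stands still between calls to the robot, and variables do not carry over. Pictures are saved under pics/ and viewed, at most 14 in all, crops included, and the job is handed in when it is done.

```bash
ls; mkdir -p pics; python3 - <<'E'
from rig import env
import cv2,numpy as np
print(env.hold_point_z, env.sense()['t'])
for n in("top","side"):
    p,d=env.camera(n); cv2.imwrite(f'pics/{n}0.png',p[:,:,::-1]); np.savez(f'{n}0.npz',p=p,d=d)
    i=env.camera_info(n); print(n,i); print((d==0).mean())
E
```

```text
pics
0.0187 0.0
top {'camera_matrix': array([[433.82452004,   0.        , 315.54923501],
       [  0.        , 433.82452004, 235.27676017],
       [  0.        ,   0.        ,   1.        ]]), 'k1': -0.060894478847362626, 'rvec': array([ 2.13020508, -2.11119005,  0.18668437]), 'tvec': array([-0.07658085,  0.52034624,  0.73858196])}
0.0040494791666666665
side {'camera_matrix': array([[566.14470392,   0.        , 314.85468643],
       [  0.        , 566.14470392, 240.17299709],
       [  0.        ,   0.        ,   1.        ]]), 'k1': -0.14140933693503738, 'rvec': array([ 2.33566757, -0.16098412,  0.09472976]), 'tvec': array([-0.52545171,  0.04573984,  1.02775922])}
0.00421875
```

View pics/top0.png

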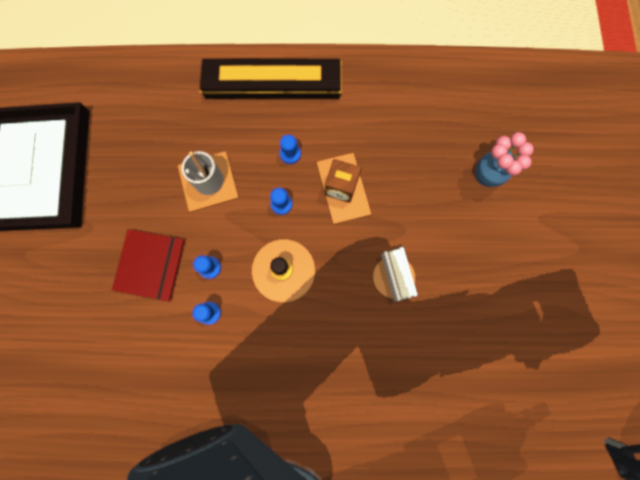

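View pics/side0.png

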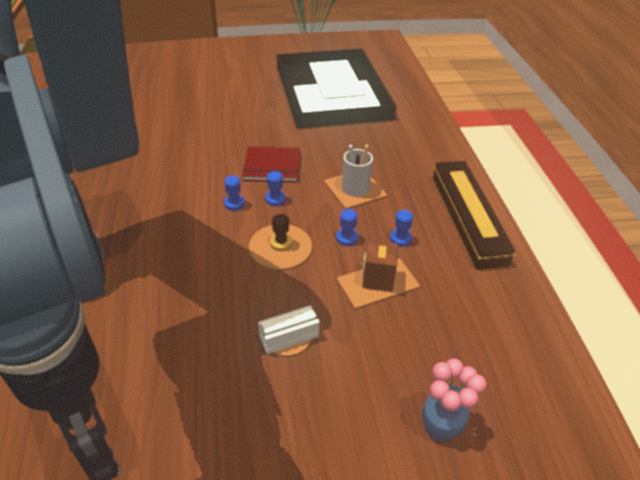

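Seen in the top picture: pen pot (205,178) on the square mat, clock (343,185) on the oblong, card holder (398,273) on the small round, and the seal (280,268), black knob and brass foot, on the large round. The notebook is at (148,265). Possible mix-ups for the seal are the blue ones at (290,150), (281,201), (207,266) and (207,313). The vase is at (493,168). I choose the dark one.

```bash
cat > h.py <<'E'
import numpy as np,cv2
from scipy.optimize import least_squares
from rig import env
def cam(n):
    i=env.camera_info(n);R=cv2.Rodrigues(i['rvec'])[0];return i['camera_matrix'],np.array([i['k1'],0,0,0.]),R,np.ravel(i['tvec'])
def rays(n,uv):
    K,D,R,t=cam(n);x=cv2.undistortPoints(np.float64(uv).reshape(-1,1,2),K,D).reshape(-1,2)
    return np.c_[x,np.ones(len(x))]@R,-R.T@t          # world dirs (unit cam-z), centre
def plane(n,uv,z):
    d,c=rays(n,uv);return (c+d*((z-c[2])/d[:,2])[:,None])[:,:2]
def cloud(n,d):
    v,u=np.mgrid[:480,:640];r,c=rays(n,np.c_[u.ravel(),v.ravel()])
    P=(c+r*d.reshape(-1,1)).reshape(480,640,3);P[d==0]=np.nan;return P
def circ(P,r,one=False):
    f=lambda c:np.hypot(*(P-c).T)-r
    s=least_squares(f,P.mean(0),loss='soft_l1',f_scale=.001);return s.x,np.abs(f(s.x)).mean()
def rect(P):
    b=cv2.minAreaRect((P*1000).astype(np.float32));return np.round(b[0],1),np.round(b[1],1),round(b[2],1)
E
python3 - <<'E'
from h import *
np.set_printoptions(precision=4,suppress=True)
seed={'sq':(-1,(205,200)),'L':(0.06,(300,285)),'ob':(-1,(345,210)),'S':(0.04,(380,280))}
cen={}
for n in('top','side'):
    z=np.load(n+'0.npz');p,d=z['p'],z['d'];P=cloud(n,d);print(n,'campos',rays(n,[(0,0)])[1])
    hsv=cv2.cvtColor(p,cv2.COLOR_RGB2HSV).astype(int);H,S,V=hsv[...,0],hsv[...,1],hsv[...,2]
    if n=='top':
        for k,(r,(u,v)) in seed.items(): print(k,hsv[v,u],P[v,u])
        print('desk',hsv[330,100],hsv[240,500],P[330,100],P[330,100+300],'red',hsv[265,140],P[265,140])
    R_,G_,B_=[p[...,i].astype(int) for i in range(3)]
    desk=(np.abs(P[...,2])<.02)&(P[...,0]>.2)&(P[...,0]<.8)&(np.abs(P[...,1])<.45)
    tan=(((V>165)&(S>90)&(H>8)&(H<22))|((S>100)&(G_>95)&(H<22)))&desk
    nn,l,st,ce=cv2.connectedComponentsWithStats(tan.astype(np.uint8))
    for i in range(1,nn):
        if st[i,4]<100: continue
        v,u=np.where(l==i);Q=plane(n,np.c_[u,v],.006);hull=cv2.convexHull(Q.astype(np.float32)).reshape(-1,2)
        print('tan',ce[i],st[i,4],'rect',rect(hull),'c60',circ(hull,.06),'c40',circ(hull,.04))
    red=((H<6)|(H>174))&(S>150)&(R_<170)&(G_<40)&(R_>60)&(P[...,2]<.03)&(P[...,0]<.8)&(P[...,0]>.2)
    nn,l,st,ce=cv2.connectedComponentsWithStats(red.astype(np.uint8))
    for i in range(1,nn):
        if st[i,4]<500: continue
        v,u=np.where(l==i);print('red',ce[i],st[i,4],rect(plane(n,np.c_[u,v],.014)))
    hi=(P[...,2]>.025)&(P[...,2]<.2)&(P[...,0]>.25)&(P[...,0]<.8)&(np.abs(P[...,1])<.45)
    nn,l,st,ce=cv2.connectedComponentsWithStats(hi.astype(np.uint8))
    for i in range(1,nn):
        if st[i,4]<60: continue
        q=P[l==i];print('obj',ce[i].round(),st[i,4],'ztop',np.percentile(q[:,2],[50,97]),'xy',np.median(q[:,:2],0),np.median(hsv[l==i],0))
E
```

```text
top campos [ 0.3768 -0.0795  0.8209]
sq [ 15 174 227] [0.5969 0.1448 0.0069]
L [ 16 159 240] [ 0.4339 -0.0433  0.0059]
ob [ 16 164 241] [ 0.5787 -0.1278  0.007 ]
S [ 14 160 171] [ 0.4443 -0.1929  0.0082]
desk [ 11 184 157] [ 11 183 149] [0.3445 0.3332 0.0022] [ 0.3524 -0.2298  0.0006] red [  2 208 151] [0.4673 0.2601 0.0147]
tan [209.8218 185.4615] 1493 rect (array([645.6, 146.4]), array([122.7, 104. ]), 16.8) c60 (array([0.6337, 0.1434]), np.float64(0.007730900989204221)) c40 (array([0.6195, 0.1409]), np.float64(0.02551478984968255))
tan [333.     164.1614] 446 rect (array([ 663.3, -114.5]), array([55.2, 78.9]), 15.7) c60 (array([ 0.6383, -0.1319]), np.float64(0.00767218706327132)) c40 (array([ 0.6631, -0.1128]), np.float64(0.00339480941011481))
tan [349.6078 205.5112] 1076 rect (array([ 599.3, -131.3]), array([80.7, 79.7]), 15.5) c60 (array([ 0.6103, -0.1302]), np.float64(0.010098500290445806)) c40 (array([ 0.5973, -0.1318]), np.float64(0.007144369547785258))
tan [278.8129 273.7639] 3287 rect (array([442.1,   5.6]), array([120.2, 174. ]), 53.9) c60 (array([ 0.463 , -0.0104]), np.fl
[... 3892 characters left out ...]
68.] 1142 ztop [0.0705 0.1036] xy [0.6333 0.1196] [ 14.  42. 125.]
obj [274. 182.] 300 ztop [0.0595 0.0687] xy [0.4646 0.117 ] [117. 116. 113.]
obj [233. 186.] 311 ztop [0.0583 0.069 ] xy [0.3825 0.1136] [117. 117. 112.]
obj [348. 221.] 336 ztop [0.0596 0.068 ] xy [ 0.5895 -0.0156] [117.  112.5 116. ]
obj [403. 221.] 345 ztop [0.0596 0.0682] xy [ 0.692  -0.0298] [117. 118. 116.]
obj [280. 226.] 384 ztop [0.0642 0.074 ] xy [ 0.463  -0.0189] [  9. 123.  69.]
obj [380. 263.] 1375 ztop [0.0742 0.0786] xy [ 0.6218 -0.1411] [ 11. 151. 137.]
obj [288. 326.] 1476 ztop [0.0479 0.0551] xy [ 0.4535 -0.234 ] [ 22.  38. 203.]
obj [451. 398.] 3283 ztop [0.1178 0.1363] xy [ 0.6481 -0.426 ] [175.  81. 175.]
```

```bash
cat > m.py <<'E'
from h import *
np.set_printoptions(precision=4,suppress=True)
win={'sq':(.640,.140,.075),'L':(.463,-.009,.066),'ob':(.622,-.124,.08),'S':(.4515,-.221,.05)}
allh={k:[] for k in win};top={}
out=[]
for n in('top','side'):
    z=np.load(n+'0.npz');p,d=z['p'],z['d'];P=cloud(n,d)
    hsv=cv2.cvtColor(p,cv2.COLOR_RGB2HSV).astype(int);H,S,V=hsv[...,0],hsv[...,1],hsv[...,2]
    v,u=np.mgrid[:480,:640];Q=plane(n,np.c_[u.ravel(),v.ravel()],.006).reshape(480,640,2)
    vis=p.copy()
    for k,(x,y,r) in win.items():
        w=(np.hypot(Q[...,0]-x,Q[...,1]-y)<r)&(np.abs(P[...,2]-.006)<.009)
        m=w&(H>=13)&(H<22)&(S>110)&(V>(90 if k=='S' else 180))
        m=cv2.morphologyEx(m.astype(np.uint8),cv2.MORPH_OPEN,np.ones((2,2)))
        nn,l,st,ce=cv2.connectedComponentsWithStats(m);m=np.isin(l,[i for i in range(1,nn) if st[i,4]>60])
        vis[m]=(0,255,0);h=cv2.convexHull(Q[m].astype(np.float32)).reshape(-1,2);allh[k].append(h)
        print(n,k,m.sum(),rect(h) if k in('sq','ob') else circ(h,.06 if k=='L' else .04))
    out.append(vis[120:370,170:490])
    def near(x,y,r,a,b): return P[(np.hypot(P[...,0]-x,P[...,1]-y)<r)&(P[...,2]>a)&(P[...,2]<b)]
    q=near(.633,.137,.05,.03,.085);print('pot',circ(q[:,:2],.03))
    q=near(.622,-.125,.05,.071,.0765 if 0 else .08);print('clock',len(q),rect(q[:,:2]),np.median(q[:,2]))
    q=near(.4515,-.222,.06,.043,.06);print('card',len(q),rect(q[:,:2]),np.median(q[:,2]))
    q=near(.4515,-.222,.06,.050,.06);print('cards',len(q),rect(q[:,:2]),np.median(q[:,2]))
    q=near(.462,-.012,.03,.047,.067);print('seal',circ(q[:,:2],.016),q[:,2].max())
    for b in((.692,-.026),(.589,-.01),(.465,.12),(.382,.117)):
        q=near(*b,.03,.041,.060);print('blue',circ(q[:,:2],.016))
    q=near(.65,-.41,.06,.02,.07);print('vase',q[:,:2].min(0),q[:,:2].max(0))
    red=((H<6)|(H>174))&(S>150)&(p[...,1]<60)&(np.hypot(P[...,0]-.465,P[...,1]-.25)<.095)&(V>60)&(P[...,2]<.03)
    red=cv2.morphologyEx(red.astype(np.uint8),cv2.MORPH_OPEN,np.ones((3,3)))>0
    vis[red]=(0,255,255);print('book',rect(plane(n,np.argwhere(red)[:,::-1],.014)))
    if n=='top':out[0]=vis[120:370,100:440]
    else: out[1]=vis[120:370,170:510]
cv2.imwrite('pics/mask.png',cv2.resize(np.hstack(out),(800,294))[:,:,::-1])
for k in('L','S'): print(k,circ(np.vstack(allh[k]),.06 if k=='L' else .04))
for k in('sq','ob'):print(k,rect(np.vstack(allh[k])))
E
python3 m.py
```

```text
top sq 1124 (array([634.6, 141.3]), array([101. , 101.4]), 17.4)
top L 2545 (array([ 0.4601, -0.0123]), np.float64(0.000943021646280104))
top ob 1387 (array([ 623.2, -126.6]), array([131.1,  77.3]), 14.8)
top S 461 (array([ 0.4485, -0.2202]), np.float64(0.002442189486497923))
pot (array([0.6361, 0.1381]), np.float64(0.005098336072620162))
clock 866 (array([ 625.1, -119.8]), array([54. , 54.5]), 72.9) 0.07578822790017425
card 932 (array([ 452.9, -224.1]), array([90., 37.]), 15.0) 0.05045148488005946
cards 511 (array([ 453.2, -224.3]), array([84.2, 21.7]), 14.6) 0.0519338736568461
seal (array([ 0.4635, -0.0075]), np.float64(0.00023931626264286118)) 0.06698440210636891
blue (array([ 0.695 , -0.0185]), np.float64(0.00046287912858075246))
blue (array([ 0.5911, -0.0036]), np.float64(0.0002708867049256051))
blue (array([0.465 , 0.1304]), np.float64(0.00033579173492827053))
blue (array([0.3814, 0.1254]), np.float64(0.0002388896203021728))
vase [ 0.6227 -0.4359] [ 0.6826 -0.3771]
book (array([469. , 244.6]), array([114.6, 119.2]), 80.3)
side sq 460 (array([619.1, 133. ]), array([57.8, 99.7]),
[... 530 characters left out ...]
35
seal (array([ 0.4639, -0.0092]), np.float64(0.0008794262022985293)) 0.06691375697595947
blue (array([ 0.6956, -0.0204]), np.float64(0.0009890392257534152))
blue (array([ 0.5917, -0.0053]), np.float64(0.0009527629968072216))
blue (array([0.4657, 0.1279]), np.float64(0.0010206997596201234))
blue (array([0.3824, 0.1242]), np.float64(0.0010916835312747156))
vase [ 0.623  -0.4465] [ 0.6871 -0.3882]
book (array([470.5, 246.3]), array([106.5, 119.1]), 80.5)
L (array([ 0.4621, -0.0125]), np.float64(0.0018976438521749446))
S (array([ 0.4495, -0.2209]), np.float64(0.003507475706904077))
sq (array([635. , 140.2]), array([101. , 103.9]), 17.4)
ob (array([ 625. , -126.8]), array([134.5,  78.7]), 14.8)
```

View pics/mask.png

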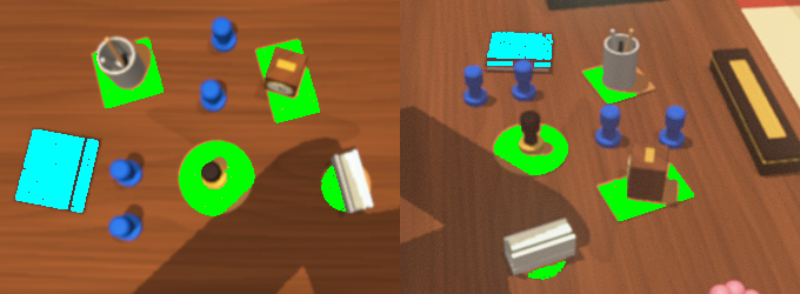

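The masks are clean: the four mats, the notebook (cyan) and the objects agree across the two views to 1–3 mm. Next I check the seal choice in a crop, refine the pot, and test reachability.

```bash
cat > act.py <<'E'
from h import *
def Rz(a): c,s=np.cos(a),np.sin(a);return np.array([[-s,c,0],[c,s,0],[0,0,-1.]])
def best(xy,z,deg):
    yaw=env.sense()['q']
    o=[]
    for k in(-180,0,180):
        a=np.radians(deg+k);q=env.ik([*xy,z],Rz(a))
        if q is not None:o.append((abs(q[5]-yaw[5]),a,q))
    return min(o,key=lambda t:t[0])
HI=.20
def up(z=HI):
    p=env.sense()['eef_pos'];env.servo_line([p[0],p[1],z],velocity=.2)
def pick(xy,zt,deg,f=40):
    _,a,q=best(xy,HI,deg);env.move_ptp([*xy,HI],Rz(a))
    env.servo_line([*xy,zt],velocity=.15);env.command_gripper(0,f_grip=f)
    s=env.sense();print('grip',s['opening'],s['finger_force'],s['t']);up()
    s=env.sense();print('held',s['opening'],s['finger_force'])
def place(xy,zt,deg):
    _,a,q=best(xy,HI,deg);env.move_ptp([*xy,HI],Rz(a))
    env.servo_line([*xy,zt+.004],velocity=.13);env.dwell(.2);f0=env.sense()['contact_force'][2];z=zt+.004
    while z>zt-.003:
        z-=.0007;env.servo_line([*xy,z],velocity=.02);f=env.sense()['contact_force'][2]-f0
        if f>3:break
    print('down at',z-zt,'dF',f);env.command_gripper(.085);up();print('t',env.sense()['t'])
E
python3 - <<'E'
from act import *
z=np.load('side0.npz');P=cloud('side',z['d'])
q=P[(np.hypot(P[...,0]-.636,P[...,1]-.138)<.05)&(P[...,2]>.02)&(P[...,2]<.06)];print('pot side',circ(q[:,:2],.03))
z=np.load('top0.npz');P=cloud('top',z['d'])
q=P[(np.hypot(P[...,0]-.636,P[...,1]-.138)<.05)&(P[...,2]>.02)&(P[...,2]<.05)];print('pot top',circ(q[:,:2],.03))
q=P[(np.hypot(P[...,0]-.636,P[...,1]-.138)<.05)&(P[...,2]>.081)&(P[...,2]<.089)];print('rim',len(q),cv2.minEnclosingCircle((q[:,:2]*1e3).astype(np.float32)))
s=env.sense();print(s['tool_rot'],s['contact_force'])
for n,xy,d in(('seal',(.4636,-.0083),90),('book',(.470,.246),90),('pot',(.636,.138),90),('L',(.462,-.0125),90),('clock',(.6255,-.1213),72.9),('sq',(.6353,.1405),107.4),('card',(.4535,-.2246),105),('ob',(.625,-.127),104.8),('S',(.4505,-.222),90)):
    for zz in(.02,.2):
        b=best(xy,zz,d);print(n,zz,np.degrees(b[1]),b[2])
p=z['p'];cv2.imwrite('pics/c.png',cv2.resize(p[230:310,230:330],None,fx=4,fy=4,interpolation=2)[:,:,::-1])
E
```

```text
pot side (array([0.63739804, 0.13888858]), np.float64(0.0010645293024750752))
pot top (array([0.63573275, 0.14088344]), np.float64(0.004583584742302401))
rim 280 ((637.0887451171875, 139.40350341796875), 30.552492141723633)
[[ 9.05291865e-01  4.24789967e-01 -3.51065167e-04]
 [ 4.24790102e-01 -9.05291349e-01  9.71039471e-04]
 [ 9.46715665e-05 -1.02820314e-03 -9.99999467e-01]] [-0.20431083 -0.68870379 -0.73885736]
seal 0.02 -90.0 [-1.18356232e-01  5.52367556e-01  2.00982328e+00 -4.44089210e-16
  5.79401821e-01  1.45244010e+00]
seal 0.2 -90.0 [-1.18356232e-01  2.33352977e-01  1.89989584e+00 -4.44089210e-16
  1.00834383e+00  1.45244010e+00]
book 0.02 90.0 [ 3.94427213e-01  6.30052234e-01  1.83782363e+00 -4.44089210e-16
  6.73716790e-01 -1.17636911e+00]
book 0.2 90.0 [ 3.94427213e-01  3.51276903e-01  1.73532281e+00 -4.44089210e-16
  1.05499294e+00 -1.17636911e+00]
pot 0.02 90.0 [ 1.42157476e-01  7.87251338e-01  1.49845414e+00 -4.44089210e-16
  8.55887179e-01 -1.42863885e+00]
pot 0.2 90.0 [ 1.42157476e-01  5.63996914e-01  1.40075586e+00 -4.44089210e-16
  1.17683988e+00 -1.42863885e+00]
L 0
[... 650 characters left out ...]
00e+00  1.41323320e+00]
card 0.02 -75.0 [-5.51861905e-01  6.00972938e-01  1.90173422e+00 -4.44089210e-16
  6.38885493e-01  7.57135034e-01]
card 0.2 -75.0 [-5.51861905e-01  3.08506862e-01  1.79693055e+00 -4.44089210e-16
  1.03615524e+00  7.57135034e-01]
ob 0.02 -75.2 [-2.73445322e-01  7.68912819e-01  1.53766000e+00 -4.44089210e-16
  8.35019831e-01  1.03904228e+00]
ob 0.2 -75.2 [-2.73445322e-01  5.40364707e-01  1.43999579e+00 -4.44089210e-16
  1.16123216e+00  1.03904228e+00]
S 0.02 -90.0 [-5.50579595e-01  5.96472120e-01  1.91167160e+00 -4.44089210e-16
  6.33448939e-01  1.02021673e+00]
S 0.2 -90.0 [-5.50579595e-01  3.01753648e-01  1.80646385e+00 -4.44089210e-16
  1.03337515e+00  1.02021673e+00]
```

View pics/c.png

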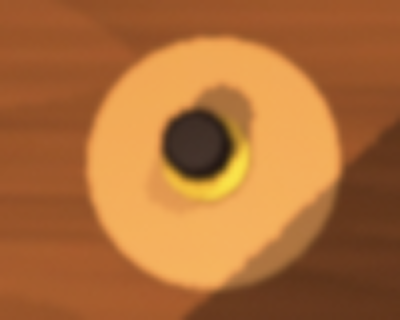

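The crop shows the black-brown knob over a brass foot in the middle of the large round mat (top pixel about 280,268), so it is the right seal. Moving it to the notebook.

```bash
python3 - <<'E'
from act import *
pick((.4637,-.0083),.006+.029,90)
place((.470,.246),.014+.029,90)
pick((.637,.139),.006+.041,90)
for n in('top','side'):
    p,d=env.camera(n);np.savez(n+'1.npz',p=p,d=d)
    cv2.imwrite(f'pics/{n}1.png',p[:,:,::-1])
E
```

```text
grip 0.030597577331642884 39.27294141612947 3.85
held 0.03146018937262834 39.758137174649164
down at -0.0001999999999999988 dF 6.51137256623763
t 10.3583
grip 0.05969570638308253 42.65508659183979 12.6917
held 0.05969304437558847 43.82012989372015
```

View pics/side1.png

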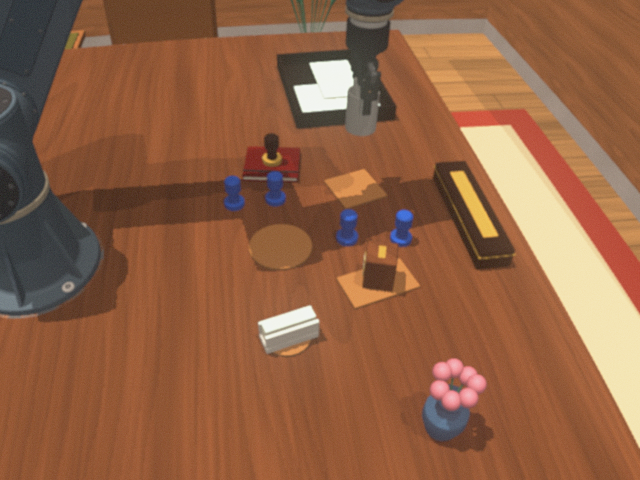

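The seal stands upright on the notebook (272,160), the pot is held upright, and the square mat (355,188) and large round mat (281,246) are both bare. I'll refine both in the side view, then place the pot.

```bash
cat > mats.py <<'E'
from h import *
np.set_printoptions(precision=4,suppress=True)
def mats(n,p,d,keys,vmin=70):
    win={'sq':(.635,.140,.08),'L':(.462,-.012,.07),'ob':(.625,-.127,.085),'S':(.4505,-.222,.05)}
    P=cloud(n,d);hsv=cv2.cvtColor(p,cv2.COLOR_RGB2HSV).astype(int);H,S,V=[hsv[...,i] for i in range(3)]
    v,u=np.mgrid[:480,:640];Q=plane(n,np.c_[u.ravel(),v.ravel()],.006).reshape(480,640,2)
    for k in keys:
        x,y,r=win[k];m=(np.hypot(Q[...,0]-x,Q[...,1]-y)<r)&(np.abs(P[...,2]-.006)<.009)&(H>=13)&(H<22)&(V>vmin)
        m=cv2.morphologyEx(m.astype(np.uint8),cv2.MORPH_OPEN,np.ones((3,3)))
        nn,l,st,ce=cv2.connectedComponentsWithStats(m);m=l==1+st[1:,4].argmax()
        h=cv2.convexHull(Q[m].astype(np.float32)).reshape(-1,2);R=.06 if k=='L' else .04
        print(n,k,m.sum(),rect(h) if k in('sq','ob') else (circ(h,R),cv2.minEnclosingCircle(h*1e3)))
def objs(n,d,L):
    P=cloud(n,d)
    for k,x,y,r,a,b,R in L:
        q=P[(np.hypot(P[...,0]-x,P[...,1]-y)<r)&(P[...,2]>a)&(P[...,2]<b)][:,:2]
        print(n,k,len(q),circ(q,R) if R else rect(q))
E
python3 - <<'E'
from mats import *
for n in('side','top'):
    z=np.load(n+'1.npz')
    mats(n,z['p'],z['d'],('sq','L'));objs(n,z['d'],[('seal',.47,.246,.03,.056,.074,.016)])
E
```

```text
side sq 1202 (array([636.4, 142.8]), array([104.6, 101.7]), 15.7)
side L 1443 ((array([ 0.4626, -0.0143]), np.float64(0.0008978840340103513)), ((463.61895751953125, -13.568846702575684), 61.40557098388672))
side seal 101 (array([0.4718, 0.2457]), np.float64(0.001253333819742635))
top sq 2393 (array([636.6, 143. ]), array([103.7, 103.7]), 17.0)
top L 3252 ((array([ 0.4619, -0.0106]), np.float64(0.0008968052085261142)), ((462.2070617675781, -10.727520942687988), 61.45719909667969))
top seal 71 (array([0.4704, 0.2471]), np.float64(0.0004724967934485713))
```

```bash
python3 - <<'E'
from act import *
place((.4625,-.0123),.006+.041,90)
pick((.6257,-.1215),.006+.018,72.9)
place((.636,.1412),.006+.018,107.2)
pick((.4537,-.2247),.006+.012,105)
for n in('top','side'):
    p,d=env.camera(n);np.savez(n+'2.npz',p=p,d=d)
    cv2.imwrite(f'pics/{n}2.png',p[:,:,::-1])
from mats import *
for n in('side','top'):
    z=np.load(n+'2.npz')
    mats(n,z['p'],z['d'],('ob','S','sq','L'));objs(n,z['d'],[('pot',.462,-.012,.05,.02,.06,.03),('rim',.462,-.012,.05,.08,.09,.03),('clock',.636,.141,.05,.071,.08,0)])
E
```

```text
down at 0.0005000000000000074 dF 12.580787428926447
t 18.675
grip 0.05379403070069034 43.183103799819946 21.2
held 0.05354675557619008 42.49640464782715
down at -0.00019999999999999532 dF 10.888533192043589
t 27.8833
grip 0.03557714254094902 40.932018756866455 31.275
held 0.03568183058280705 40.11061906814575
side ob 2372 (array([ 625.6, -127. ]), array([133.1,  79.9]), 15.6)
side S 1343 ((array([ 0.4513, -0.222 ]), np.float64(0.001121244719322114)), ((452.7463684082031, -222.5563507080078), 41.0906982421875))
side sq 691 (array([638.3, 140.7]), array([103.5, 104.2]), 16.2)Traceback (most recent call last):
  File "<stdin>", line 12, in <module>
  File "mats.py", line 10, in mats
    nn,l,st,ce=cv2.connectedComponentsWithStats(m);m=l==1+st[1:,4].argmax()
                                                          ~~~~~~~~~~~~~~~^^
ValueError: attempt to get argmax of an empty sequence
```

View pics/side2.png

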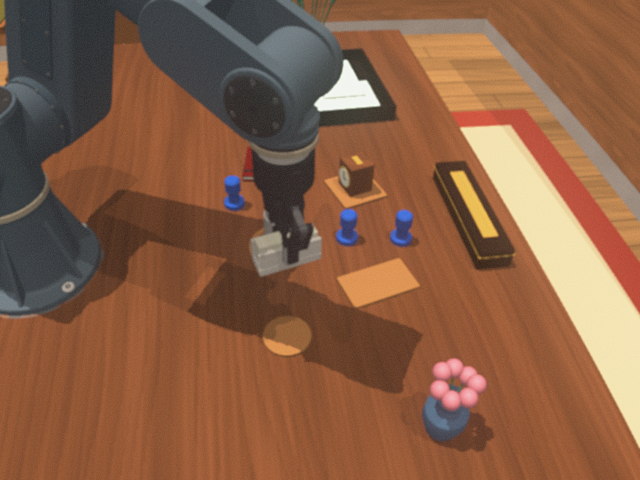

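View pics/top2.png

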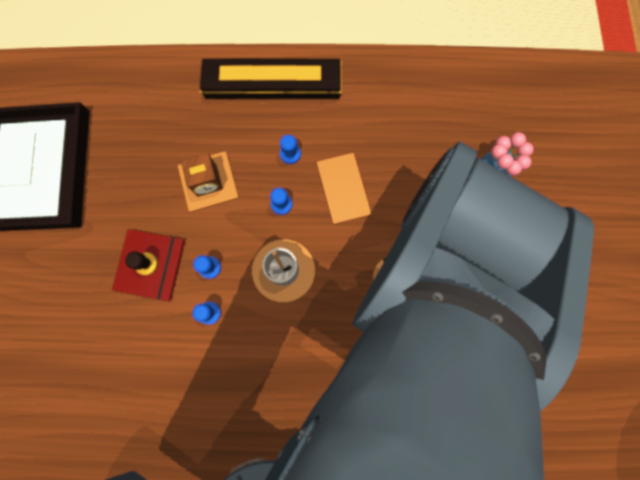

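The clock is on the square mat (top 205,180), the pot on the large round mat (283,268) and the card holder is held level. The oblong mat (343,188) is bare. Continuing, with a relative check of pot and clock from the top picture.

```bash
python3 - <<'E'
from mats import *
z=np.load('top2.npz')
mats('top',z['p'],z['d'],('ob','sq','L'));objs('top',z['d'],[('pot',.462,-.012,.05,.02,.05,.03),('rim',.462,-.012,.05,.081,.089,.03),('clock',.636,.141,.05,.071,.08,0)])
from act import *
place((.6248,-.1268),.006+.012,104.8)
pick((.4708,.2463),.014+.029,90)
place((.4510,-.2215),.006+.029,90)
up(.25);env.set_joints([1.2,.35,1.65,0,1.14,0])
for n in('top','side'):
    p,d=env.camera(n);np.savez(n+'3.npz',p=p,d=d)
    cv2.imwrite(f'pics/{n}3.png',p[:,:,::-1])
    mats(n,p,d,('ob','S','sq','L') if n=='top' else ('ob','S'))
    objs(n,d,[('pot',.462,-.012,.05,.02,.06,.03),('rim',.462,-.012,.05,.081,.089,.03),('clock',.636,.141,.05,.071,.08,0),('card',.625,-.127,.06,.043,.06,0),('seal',.451,-.221,.03,.047,.067,.016)])
print(env.sense()['t'])
E
```

```text
top ob 2645 (array([ 624.7, -124.4]), array([133.6,  79.6]), 15.1)
top sq 1438 (array([636.8, 143.4]), array([104. , 104.2]), 16.8)
top L 2190 ((array([ 0.4618, -0.0109]), np.float64(0.0007667276630989963)), ((461.9071350097656, -10.87220573425293), 61.374324798583984))
top pot 165 (array([ 0.4602, -0.0148]), np.float64(0.007387980156165653))
top rim 269 (array([ 0.4619, -0.0111]), np.float64(0.0028595931192064348))
top clock 852 (array([635.8, 143. ]), array([55.3, 54.6]), 18.0)
down at -0.00019999999999999532 dF 9.048637095841134
t 38.0583
grip 0.030566331209518148 39.32384655112401 41.2917
held 0.030659282163614722 39.76995247299783
down at -0.00019999999999999185 dF 7.651499601822811
t 48.575
top ob 1597 (array([ 624.7, -124.4]), array([133.3,  79.6]), 14.9)
top S 1029 ((array([ 0.4505, -0.2184]), np.float64(0.0007636438563896419)), ((450.8428649902344, -218.89500427246094), 41.55087661743164))
top sq 1440 (array([636.5, 143. ]), array([104.1, 104.1]), 17.4)
top L 2215 ((array([ 0.4619, -0.0109]), np.float64(0.0008501691769388734)), ((461.9433288574219, -10.839591979980469), 61.6
[... 235 characters left out ...]
840 (array([ 623.6, -124.5]), array([90.3, 36.4]), 14.8)
top seal 46 (array([ 0.4495, -0.2211]), np.float64(0.000246747749170684))
side ob 1016 (array([ 626., -128.]), array([131.9,  77.6]), 13.5)
side S 1006 ((array([ 0.452, -0.222]), np.float64(0.0005124373234807593)), ((453.0943603515625, -221.93154907226562), 41.4869270324707))
side pot 548 (array([ 0.4626, -0.0125]), np.float64(0.0011483947010787101))
side rim 287 (array([ 0.4627, -0.0132]), np.float64(0.004096034365818634))
side clock 472 (array([636.2, 139.9]), array([56.4, 56.1]), 18.8)
side card 829 (array([ 624., -127.]), array([89.9, 39.4]), 15.5)
side seal 160 (array([ 0.4504, -0.2213]), np.float64(0.0005842870408384892))
51.9083
```

View pics/side3.png

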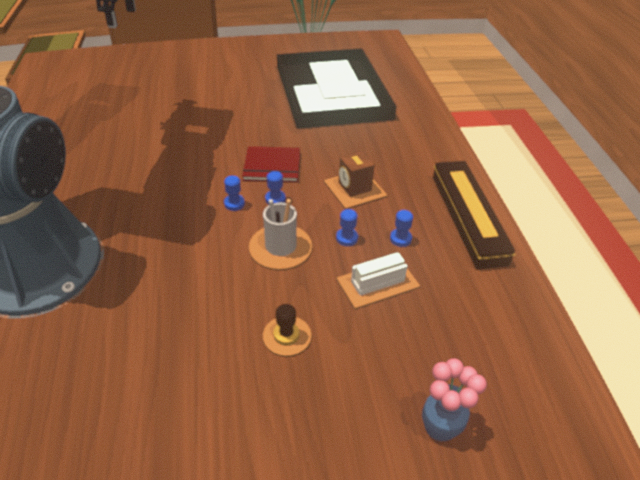

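View pics/top3.png

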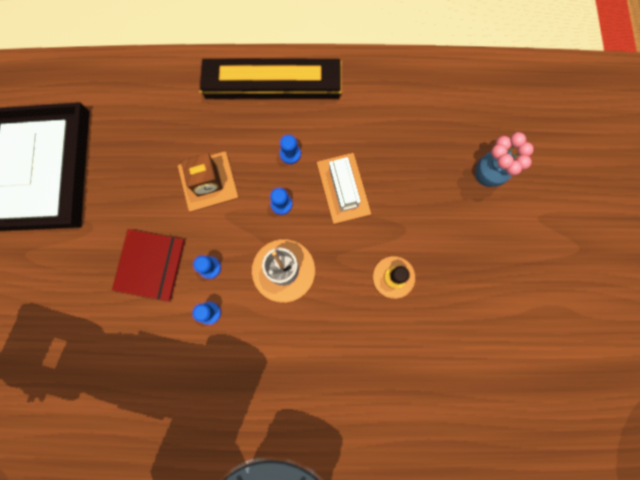

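Both pictures show all four things upright on their own mats: pot (283,266), clock (203,178), card holder (344,184) and seal (398,274) in the top view. Each is within about 3 mm of its mat's middle in either view, and the clock and card holder are aligned to about 2°. The vase and the blue look-alikes are untouched.

```bash
python3 -c "
from rig import env
print(env.hand_in())"
```

```text
the job is handed in; nothing more can be done
None
```

The job is done and handed in at about 52 s: the pen pot, clock, card holder and hand seal stand upright in the middle of their own mats, each within about 3 mm by the cameras, and the vase was left alone.

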